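# Change over the specimen cassette of the rheometer

## Robot

A 7-joint arm with a two-finger parallel gripper is mounted at the origin on the work surface. World frame = base frame: x ahead of the robot, y to its left, z up, the work surface at z = 0. Lengths are in m, angles in rad, forces in N, time in s.
With the tool pointing down it reaches from about 0.425 to 0.975 m from the base axis. Payload 16.7 kg.
Tool frame: the origin (TCP) lies at the centre of the arm's flange, where the gripper is bolted on; the fingertips stand 173 mm ahead of it and the grasp point (between the pads) lies 155 mm ahead of it; z points along the fingers, y is the line along which they close (so a half turn about z gives the same grasp; the last joint's range is limited). The gripper opens to 85 mm and grips with 20 to 120 N. Pads are 22 mm wide; open, the fingers measure 114 mm over their backs; the gripper's body (76 mm by 85 mm) begins 54 mm behind the grasp point. The pads swing forward as they close: fully open they stand 13 mm farther back than shut.
Start: joints at [-1.254, 0.426, 0.074, 1.606, -0.034, 1.111, -0.067], TCP at [0.304, 0.603, 0.405] pointing down, gripper open.
Joint ranges: [-2.85, 2.85], [-0.5, 2.14], [-1.23, 1.37], [0.21, 2.46], [-1.02, 4.16], [0.16, 2.05], [-2.73, 2.73]. Speed limits (rad/s): [1.89, 1.89, 2.39, 2.39, 3.01, 3.01, 3.01].

## Interface

Orientations are given as a unit quaternion [x, y, z, w].
In Python, from bench import bot, eoat, optics, readout gives the robot as it stands. The module is installed in compiled form; this text tells all that it offers. Calls block until the motion is done:
- bot.reach(position, orientation): joint-space move of the TCP to a pose.
- bot.line_to(position, max_speed=0.15, rot=None, until_force=None): straight line of the TCP; rot=None keeps the orientation; max_speed is the mean speed in m/s. With until_force (N) it stops when the force on the tool has changed by that much, and returns True; else False.
- bot.goto_joints(angles): joint-space move.
- eoat.grip(opening): finger opening in m; the grip force is fixed at half the most; returns when the fingers have stopped.
- bot.sleep(seconds).
- bot.ik(position, orientation): joint angles nearest the present ones, or None.
- optics.camera(name): name is "scene" or "side" or "wrist"; returns the picture (384x512x3 uint8, red, green, blue); there is no depth.
- optics.camera_model(name): a dict with "K" (3x3 intrinsics, pixels), "view" (4x4, takes a point from world to camera coordinates). Camera axes: x right, y down, z forward; pixel columns grow to the right and rows downward; lengths in m; the calibration is good to about 2 mm. A picture is of the moment at which its call begins: read the wrist's pose just before it. camera_model takes no time and is no camera call; for the wrist camera it gives the pose at the moment of the call.
A pose or a line that the arm cannot do raises bot.PlanningError and nothing moves.
- bot.hand_in(): hands the job in; it is judged then, once.
Readings, each from a call of its own:
- readout.read_time(): time.
- readout.read_joints(): joint angles.
- readout.read_joint_velocities(): joint speeds.
- readout.read_effort(): joint torques, N m.
- readout.read_ee_pos(): TCP position.
- readout.read_orientation(): TCP orientation.
- readout.read_contact_force(): force on the tool from outside, world axes, zero at the start.
- readout.read_wrist_torque(): the same for the moment, N m.
- readout.read_gripper_width(): finger opening in m.
- readout.read_finger_force(): force on a finger pad.
Only numpy, scipy, OpenCV 4.12 (cv2) and the standard library are available. Lean on these libraries where they do the work, as an engineer would, in place of code of your own. Each camera call takes 0.05 s, during which the arm holds its last target. There are 200 camera calls.

## Task

Turn the cassette's torque knob anticlockwise until it clicks over its detent and draws the retaining bar back, then move every blank (plate with a round button) out of the cassette into the white storage tray and lay every test-piece carrier (plate with a white bar) in the cassette, each plate flat on the floor of a compartment of its own, lengthwise. When all are in place, and not before, turn the knob back clockwise until it clicks home and the bar covers the plates. Do not knock over the jar or the glass bottle.

Things in the scene. Friction and masses are not known exactly. Their poses are not given: they have to be found in the camera images.
- cassette: fixed aluminium slab 172 x 204 mm, 6 mm thick. Origin on the bench under the centre of its four compartments; x along them, y across. Each is 98 x 44 mm inside, 48 mm from the next; walls 4 mm thick rise 7 mm above the floor. At +x a retaining bar slides between 30 mm high cheeks (y +-105 mm); at +y a white gearbox 30 mm high carries the knob
- slot0 (a point): middle of the floor of cassette compartment 0 (cassette x 0, y -72 mm, 6 mm above the bench)
- slot1 (a point): middle of the floor of cassette compartment 1 (cassette x 0, y -24 mm, 6 mm above the bench)
- slot2 (a point): middle of the floor of cassette compartment 2 (cassette x 0, y 24 mm, 6 mm above the bench)
- slot3 (a point): middle of the floor of cassette compartment 3 (cassette x 0, y 72 mm, 6 mm above the bench)
- knob (a joint): black torque knob on the gearbox (cassette x -20, y 150 mm), upright axis; rad, 0 = locked (as found), 1.2 = released, grows anticlockwise from above. A spring detent pushes back until the middle of the travel (0.6 rad, at most about 0.3 Nm), then snaps the knob to the other end; let go before the middle, it springs back
- knob_grip (a point): point on the knob's axis at the height to grip it (61 mm above the bench). The knob is an upright bar 46 mm long, 14 mm thick, from 40 to 78 mm above the bench, over a disc of 48 mm; the point's x axis runs along the bar and turns with it
- retainer (a joint): steel bar across all compartments, geared to the knob; m along cassette x, 0 = over the far 16 mm of the plates (traps them), 0.032 = drawn back clear. 5 mm thick, underside 20 mm above the bench; a plate flat in a compartment has its top at 16 mm, one that is not flat jams bar and knob
- tray: white plastic storage tray fixed on the bench, 112 x 156 mm, three compartments side by side of the same size as the cassette's (98 x 44 mm inside, walls 4 mm thick and 7 mm high, floor 6 mm above the bench); origin on the bench under its centre, x along the compartments
- tray_slot0 (a point): middle of the floor of storage compartment 0 (tray y -48 mm, 6 mm above the bench)
- tray_slot1 (a point): middle of the floor of storage compartment 1 (tray y 0 mm, 6 mm above the bench)
- tray_slot2 (a point): middle of the floor of storage compartment 2 (tray y 48 mm, 6 mm above the bench)
- carrier0: test-piece carrier, 0.22 kg: steel plate 90 x 36 x 10 mm with a white plastic test bar 48 x 14 mm, 22 mm high, standing lengthwise on its middle (32 mm high in all). Origin at the centre of the underside, x along the plate, z up; the two ends are alike. May be absent
- carrier1: test-piece carrier, 0.22 kg: steel plate 90 x 36 x 10 mm with a white plastic test bar 48 x 14 mm, 22 mm high, standing lengthwise on its middle (32 mm high in all). Origin at the centre of the underside, x along the plate, z up; the two ends are alike. May be absent
- carrier2: test-piece carrier, 0.22 kg: steel plate 90 x 36 x 10 mm with a white plastic test bar 48 x 14 mm, 22 mm high, standing lengthwise on its middle (32 mm high in all). Origin at the centre of the underside, x along the plate, z up; the two ends are alike. May be absent
- carrier3: test-piece carrier, 0.22 kg: steel plate 90 x 36 x 10 mm with a white plastic test bar 48 x 14 mm, 22 mm high, standing lengthwise on its middle (32 mm high in all). Origin at the centre of the underside, x along the plate, z up; the two ends are alike. May be absent
- blank0: blank: the same steel plate 90 x 36 x 10 mm with a round steel button, 18 mm across and 22 mm high, on its middle (32 mm high in all). Origin at the centre of the underside, x along the plate; the two ends are alike. Starts in cassette compartment 0, or is absent
- blank1: blank: the same steel plate 90 x 36 x 10 mm with a round steel button, 18 mm across and 22 mm high, on its middle (32 mm high in all). Origin at the centre of the underside, x along the plate; the two ends are alike. Starts in cassette compartment 1, or is absent
- blank2: blank: the same steel plate 90 x 36 x 10 mm with a round steel button, 18 mm across and 22 mm high, on its middle (32 mm high in all). Origin at the centre of the underside, x along the plate; the two ends are alike. Starts in cassette compartment 2, or is absent
- blank3: blank: the same steel plate 90 x 36 x 10 mm with a round steel button, 18 mm across and 22 mm high, on its middle (32 mm high in all). Origin at the centre of the underside, x along the plate; the two ends are alike. Starts in cassette compartment 3, or is absent
- jar: bystander: brown glass jar, 56 mm across, 70 mm high, origin under its base
- vial: bystander: glass bottle, 40 mm across, 75 mm high, origin under its base
Mind the look-alikes: they are no part of the job. Leave any red or yellow look-alike of the blank1 alone.

How it is judged:
By the outcome, as a careful person would: the job done as asked, in the order asked, and still so for the second after the job is handed in, with the robot touching nothing.
Of carrier0, carrier1, carrier2, carrier3 only 3 to 4 are there at a start; the rules pass over those that are not, and their reading is None.
Of blank0, blank1, blank2, blank3 only 2 to 3 are there at a start; the rules pass over those that are not, and their reading is None.
At some moment in a run one of carrier0, carrier1, carrier2, carrier3 may be knocked a few centimetres aside while the robot is not near it.
Once in a run the grip may slacken for a moment while it holds something.
It also fails if it takes over 210 s, if anything falls off the work surface, if the arm or the gripper's body presses on something with over 40 N, if the wrist force passes 120 N, or if a joint passes its speed limit or range.

## Working session

There is one attempt and no reset: what is moved stays moved. The work goes in short steps, each a Python script; the robot and the scene stay as the last script left them, time stands still between calls to the robot, and variables do not carry over. Pictures are saved under pics/ and viewed, at most 15 in all, crops included, and the job is handed in when it is done.

```bash
mkdir -p pics; ls; python3 - <<'E'
from bench import bot, eoat, optics, readout
import cv2, numpy as np
ims=[]
for n in ("scene","side","wrist"):
    im=optics.camera(n); cv2.imwrite(f"pics/{n}0.png",im[:,:,::-1])
    m=optics.camera_model(n); print(n,np.round(m["K"],1).tolist(),np.round(m["view"],3).tolist())
print(readout.read_orientation(),readout.read_time())
E
```

```text
pics
scene [[390.7, 0.0, 255.9], [0.0, 390.7, 190.8], [0.0, 0.0, 1.0]] [[0.712, 0.703, -0.004, -0.42], [0.591, -0.602, -0.537, -0.29], [-0.38, 0.38, -0.843, 1.265], [0.0, 0.0, 0.0, 1.0]]
side [[386.0, 0.0, 262.6], [0.0, 386.0, 189.4], [0.0, 0.0, 1.0]] [[0.997, -0.079, -0.024, -0.559], [-0.066, -0.593, -0.803, 0.091], [0.049, 0.801, -0.596, 1.067], [0.0, 0.0, 0.0, 1.0]]
wrist [[285.4, 0.0, 259.1], [0.0, 285.4, 188.6], [0.0, 0.0, 1.0]] [[0.449, 0.894, -0.001, -0.675], [0.859, -0.431, 0.277, -0.037], [0.248, -0.125, -0.961, 0.379], [0.0, 0.0, 0.0, 1.0]]
[ 2.31300959e-01  9.72882112e-01 -5.03926630e-04 -9.32947771e-05] 0.15
```

View pics/scene0.png

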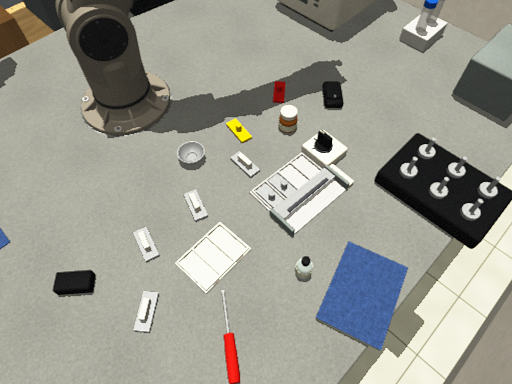

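View pics/side0.png

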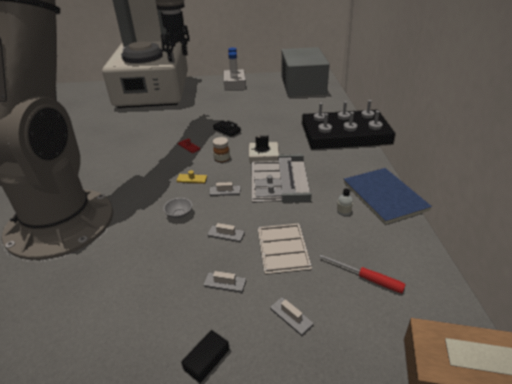

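The scene view shows four carriers at about (245,163), (195,205), (146,243) and (146,311). The cassette is at (300,190), with grey buttons at (271,196) and (284,185), and the tray is at (213,257). The look-alikes are yellow (239,130) and red (279,92), and both are to be left alone. The jar is at (289,118) and the bottle at (305,267). Next, one close crop of the cassette.

```bash
python3 - <<'E'
import cv2, numpy as np
a=cv2.imread("pics/scene0.png")[120:240,230:370]; b=cv2.imread("pics/side0.png")[125:215,235:325]
a=cv2.resize(a,(400,343),interpolation=cv2.INTER_CUBIC);b=cv2.resize(b,(343,343),interpolation=cv2.INTER_CUBIC)
cv2.imwrite("pics/crop0.png",np.hstack([a,b]))
E
cat > h.py <<'E'
from bench import bot, eoat, optics, readout
import cv2, numpy as np
def ray(name,px,z,m=None):
    m=m or optics.camera_model(name); V=np.array(m["view"]); R=V[:3,:3]; c=-R.T@V[:3,3]
    d=R.T@np.linalg.solve(np.array(m["K"]),[px[0],px[1],1.])
    return (c+d*(z-c[2])/d[2])
def proj(name,p,m=None):
    m=m or optics.camera_model(name); V=np.array(m["view"]); q=np.array(m["K"])@(V[:3,:3]@np.asarray(p)+V[:3,3]); return q[:2]/q[2]
E
python3 - <<'E'
from h import *
for n,l in dict(scene=[(245,163),(195,205),(146,243),(146,311),(271,196),(284,185),(213,257),(322,145)],side=[(224,187),(226,230),(225,278),(292,312),(270,183),(284,247),(263,144)]).items():
    for p in l: print(n,p,ray(n,p,0.02).round(3))
E
```

```text
scene (245, 163) [0.463 0.086 0.02 ]
scene (195, 205) [ 0.466 -0.104  0.02 ]
scene (146, 243) [ 0.463 -0.261  0.02 ]
scene (146, 311) [ 0.599 -0.362  0.02 ]
scene (271, 196) [0.59  0.057 0.02 ]
scene (284, 185) [0.591 0.108 0.02 ]
scene (213, 257) [ 0.61  -0.169  0.02 ]
scene (322, 145) [0.576 0.288 0.02 ]
side (224, 187) [0.453 0.088 0.02 ]
side (226, 230) [ 0.459 -0.101  0.02 ]
side (225, 278) [ 0.456 -0.26   0.02 ]
side (292, 312) [ 0.593 -0.364  0.02 ]
side (270, 183) [0.591 0.093 0.02 ]
side (284, 247) [ 0.6   -0.177  0.02 ]
side (263, 144) [0.589 0.328 0.02 ]
```

View pics/crop0.png

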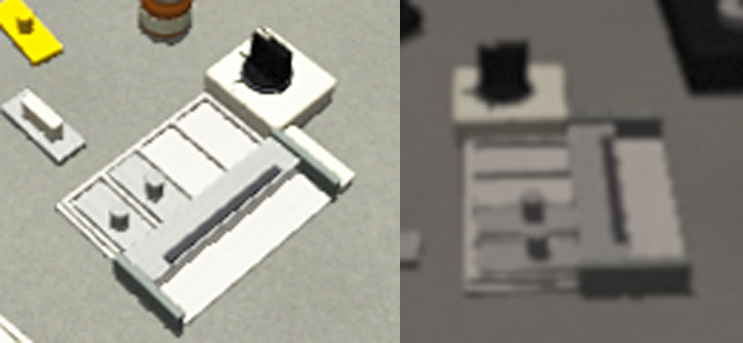

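View pics/wrist0.png

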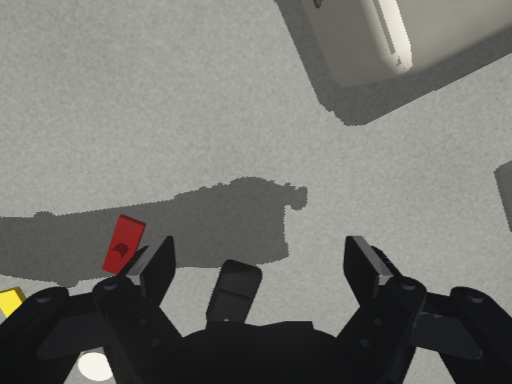

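The crop shows blanks in compartments 0 and 1 (buttons at crop (120,220) and (153,188)). Compartments 2 and 3 are empty, and the knob's bar is upright on the gearbox at crop (268,60). So there are 4 carriers and 2 blanks. The wrist view shows only the red look-alike and a black box. I'll get closer wrist views of the cassette and the tray.

```bash
python3 - <<'E'
from h import *
from scipy.spatial.transform import Rotation as Ro
V=np.array(optics.camera_model("wrist")["view"]); c=-V[:3,:3].T@V[:3,3]
R=Ro.from_quat(readout.read_orientation()).as_matrix()
off=R.T@(c-readout.read_ee_pos()); print("cam in tool",off.round(4)); print("cam axes in tool",(R.T@V[:3,:3].T).round(3).tolist())
q=[1,0,0,0]
for p in ([0.50,0.12,0.42],[0.52,-0.17,0.42],[0.42,-0.1,0.42],[0.6,-0.36,0.3]): 
    s=bot.ik(p,q); print(p,None if s is None else np.round(s,2))
bot.reach([0.50,0.12,0.42],q)
for i,p in enumerate(([0.50,0.12,0.42],[0.5,-0.17,0.42])):
    bot.reach(p,q); bot.sleep(0.2)
    np.savez(f"w{i}.npz",im=optics.camera("wrist"),**optics.camera_model("wrist"))
    cv2.imwrite(f"pics/w{i}.png",np.load(f"w{i}.npz")["im"][:,:,::-1])
print(readout.read_time(),readout.read_joints().round(2) if hasattr(readout.read_joints(),'round') else readout.read_joints())
E
```

```text
cam in tool [0.0707 0.0004 0.03  ]
cam axes in tool [[0.001, -0.961, -0.277], [1.0, 0.001, 0.001], [-0.0, -0.277, 0.961]]
[0.5, 0.12, 0.42] [-1.01  0.17  0.74  1.98 -0.13  1.04 -1.78]
[0.52, -0.17, 0.42] [-0.64  0.32  1.04  1.92 -0.32  1.08 -1.04]
[0.42, -0.1, 0.42] [-0.89 -0.07  0.96  2.14  0.07  1.04 -1.53]
[0.6, -0.36, 0.3] [-0.17  0.8   0.99  1.67 -0.74  1.09 -0.53]
3.9083 [-0.62  0.25  0.97  1.96 -0.24  1.06 -1.11]
```

View pics/w0.png

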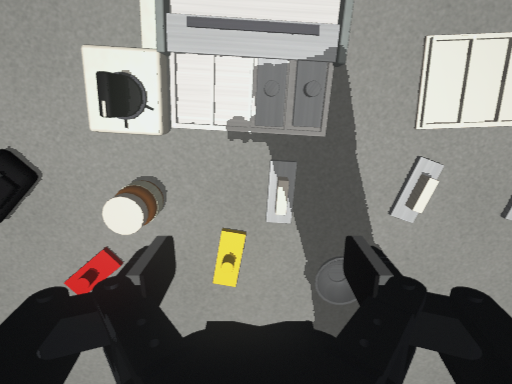

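View pics/w1.png

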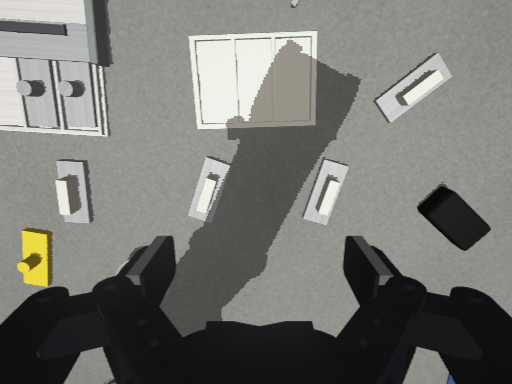

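The wrist views show all parts clearly. w0 has the knob at (122,95), the cassette at (245,90), button tops at (271,88) and (311,88), and carriers at (283,195) and (425,190). w1 has the tray at (253,80) and carriers at (68,195), (208,190), (327,192) and (420,88). I'll magnify the cassette and tray edges to measure the corners.

```bash
python3 - <<'E'
import cv2, numpy as np
a=cv2.imread("pics/w0.png")[0:145,75:360]
b=cv2.imread("pics/w1.png")[20:145,180:330]
a=cv2.resize(a,None,fx=2.8,fy=2.8,interpolation=cv2.INTER_CUBIC)
cv2.imwrite("pics/c0.png",a)
g=cv2.cvtColor(b,cv2.COLOR_BGR2GRAY)
E
```

```text
(no output)
```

View pics/c0.png

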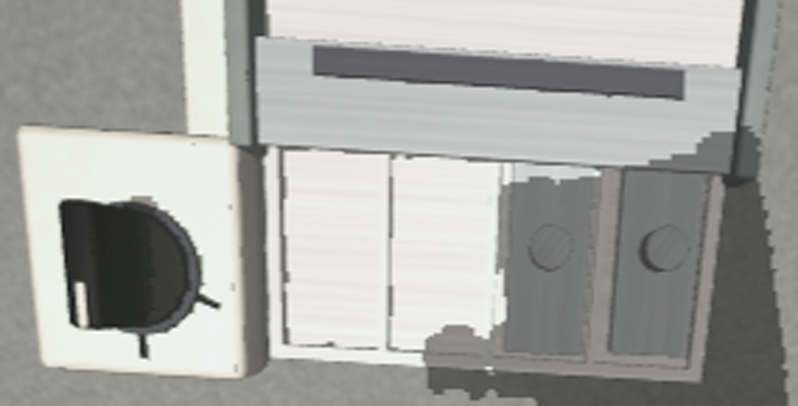

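```bash
cat >> h.py <<'E'
def load(i):
    d=np.load(f"w{i}.npz"); return d["im"],dict(K=d["K"],view=d["view"])
E
python3 - <<'E'
from h import *
im,m=load(0)
c=lambda x,y:(x/2.8+75-.32,y/2.8-.32)
A,B=c(270,357),c(703,381)
for z in (0.006,0.013):
    a,b=ray(0,A,z,m),ray(0,B,z,m); d=a-b; print(z,a.round(4),b.round(4),np.linalg.norm(d).round(4),"yaw",np.degrees(np.arctan2(-d[0],d[1])).round(2))
for p in ((287,344),(687,367),(722,176)): print(p,ray(0,c(*p),.013,m).round(4),ray(0,c(*p),.006,m).round(4))
print("gearbox",[ray(0,c(*p),.03,m).round(4).tolist() for p in ((20,126),(44,363),(246,377),(236,147))])
print("knob top corners",[ray(0,c(*p),.078,m).round(4).tolist() for p in ((62,202),(106,206),(73,328))])
print("cheek tops",[ray(0,c(*p),.03,m).round(4).tolist() for p in ((228,145),(253,145),(757,178),(735,178))])
for p in ((550,244),(664,247)): print("button",ray(0,c(*p),.038,m).round(4))
im,m=load(1)
g=cv2.cvtColor(im,cv2.COLOR_RGB2GRAY)
p=np.float32([(190,36),(316,31),(315,125),(197,130)]).reshape(-1,1,2)
q=cv2.cornerSubPix(g,p,(4,4),(-1,-1),(3,50,.01))[:,0]; print(q.round(1).tolist())
for z in (.0,.013):
    P=np.array([ray(0,x,z,m) for x in q]); print(z,P.round(4).tolist(),[np.linalg.norm(P[i]-P[i-1]).round(4) for i in range(4)],P.mean(0).round(4))
# white test bars
for i in (0,1):
    im,m=load(i); h=cv2.cvtColor(im,cv2.COLOR_RGB2HSV)
    mk=((h[...,2]>200)&(h[...,1]<40)).astype(np.uint8); mk[:145]*=(np.arange(512)>340)[None] if i else 0
    for cc in cv2.findContours(mk,0,2)[0]:
        if 100<cv2.contourArea(cc)<900:
            r=cv2.minAreaRect(cc); print(i,np.round(r[0],1),np.round(r[1],1),round(r[2],1),ray(0,r[0],.032,m).round(4))
E
```

```text
0.006 [0.5432 0.2367 0.006 ] [0.5323 0.032  0.006 ] 0.205 yaw -3.03
0.013 [0.5437 0.2345 0.013 ] [0.533  0.0336 0.013 ] 0.2013 yaw -3.03
(287, 344) [0.5496 0.2262 0.013 ] [0.5492 0.2282 0.006 ]
(687, 367) [0.5394 0.0414 0.013 ] [0.5389 0.0399 0.006 ]
(722, 176) [0.6212 0.0312 0.013 ] [0.6222 0.0296 0.006 ]
gearbox [[0.6374, 0.3239, 0.03], [0.5422, 0.3297, 0.03], [0.5362, 0.2408, 0.03], [0.6297, 0.2362, 0.03]]
knob top corners [[0.6035, 0.2858, 0.078], [0.6022, 0.27, 0.078], [0.5591, 0.2886, 0.078]]
cheek tops [[0.6305, 0.2394, 0.03], [0.6305, 0.2291, 0.03], [0.6182, 0.0206, 0.03], [0.6182, 0.0298, 0.03]]
button [0.5917 0.1067 0.038 ]
button [0.5906 0.0592 0.038 ]
[[187.89999389648438, 35.70000076293945], [316.79998779296875, 30.700000762939453], [315.29998779296875, 124.5], [197.3000030517578, 128.60000610351562]]
0.0 [[0.6534, -0.0805, 0.0], [0.6593, -0.2387, 0.0], [0.547, -0.2435, 0.0], [0.5411, -0.0855, 0.0]] [np.float64(0.1124), np.float64(0.1584), np.float64(0.1124), np.float64(0.1581)] [ 0.6002 -0.162   0.    ]
0.013 [[0.6506, -0.0834, 0.013], [0.6564, -0.2364, 0.013], [0.5478, -0.241, 0.013], [0.5421, -0.0883, 0.013]] [np.float64(0.1086), np.float64(0.1531), np.float64(0.1087), np.float64(0.1528)] [ 0.5992 -0.1623  0.013 ]
0 [281.3 204.7] [10.7 35.2] 6.6 [0.4444 0.0908 0.032 ]
0 [425.4 195.5] [ 9.3 37.4] 28.6 [ 0.4576 -0.0983  0.032 ]
0 [271.7 191.2] [ 6.2 60.1] 4.1 [0.4631 0.104  0.032 ]
1 [ 62.2 197. ] [35.4 10.2] 82.6 [0.4544 0.0911 0.032 ]
1 [325.3 192.1] [23.8 63.2] 20.0 [ 0.4624 -0.2555  0.032 ]
1 [207.8 189.6] [24.  60.1] 18.4 [ 0.4653 -0.1015  0.032 ]
```

Cassette origin is about (0.593, 0.1315) with yaw -3.0°. The slab width measures 205 mm against 204, and both buttons agree with that pose within 1.5 mm. The tray is at (0.600, -0.162) with yaw 2.2°. The knob bar lies along cassette x at about (0.581, 0.281). Knob first.

```bash
cat >> h.py <<'E'
from scipy.spatial.transform import Rotation as Ro
CO,CY=np.array([.593,.1315]),np.radians(-3.03)
TO,TY=np.array([.5998,-.162]),np.radians(2.2)
def rot2(a): return np.array([[np.cos(a),-np.sin(a)],[np.sin(a),np.cos(a)]])
def cas(x,y): return CO+rot2(CY)@[x,y]
def tray(x,y): return TO+rot2(TY)@[x,y]
def down(yaw): return (Ro.from_euler('z',yaw)*Ro.from_quat([1,0,0,0])).as_quat()
def F(): return np.round(readout.read_contact_force(),1)
E
python3 - <<'E'
from h import *
k=np.array([.581,.2818])
Y=CY+np.pi
q=bot.ik([*k,.26],down(Y)); print(np.round(q,2) if q is not None else q)
q2=bot.ik([*k,.216],down(Y+1.2)); print(np.round(q2,2) if q2 is not None else q2)
if q is not None:
    bot.reach([*k,.32],down(Y)); print(readout.read_joints())
    eoat.grip(.05)
    np.savez("w2.npz",im=optics.camera("wrist"),**optics.camera_model("wrist")); cv2.imwrite("pics/w2.png",np.load("w2.npz")["im"][:,:,::-1])
    print(F(),readout.read_time())
E
```

```text
[-0.67  0.54  0.16  1.8  -0.11  0.82  1.06]
[ 0.16  0.84 -1.03  1.76  0.83  1.04  1.53]
[-0.71940383  0.46781062  0.22514549  1.76073812 -0.12567899  0.92700061
  1.07384399]
[-0.6 -0.2  0.5] 6.3583
```

View pics/w2.png

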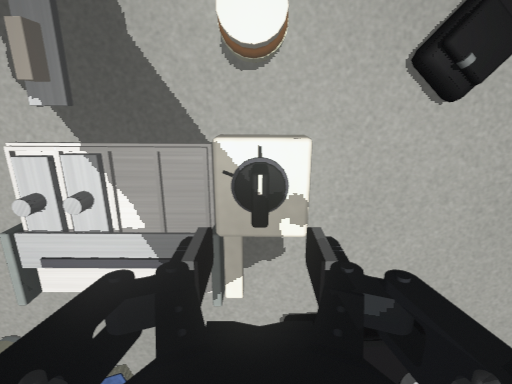

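The knob disc is centred at about (260,186), with the bar upright in the image along x as planned. I'll check its position, grip it and turn.

```bash
python3 - <<'E'
from h import *
im,m=load(2)
g=im[130:240,210:315].sum(2)<180
n,l,s,c=cv2.connectedComponentsWithStats(g.astype(np.uint8)); i=1+s[1:,4].argmax(); print(s[i],c[i]+[210,130])
print("disc",ray(0,(260,186),.04,m).round(4),"barfar",ray(0,(260,228),.078,m).round(4))
k=np.array([.581,.2818]); k[1]=ray(0,(260,186),.04,m)[1]
Y=CY+np.pi
bot.line_to([*k,.216],max_speed=.1,until_force=20) and print("hit")
print(F()); eoat.grip(.0); print("w",readout.read_gripper_width(),F(),readout.read_wrist_torque(),readout.read_joints(),readout.read_time())
E
```

```text
[  23   33   52   64 1600] [256.275  195.1825]
disc [0.5804 0.2832 0.04  ] barfar [0.6048 0.2818 0.078 ]
[ 0.2 -0.5  0.6]
w 0.0134670168975423 [-2.8 -6.1 10.2] [-1.08547079  0.64625137 -0.18245717] [-0.69567592  0.59761991  0.19338007  1.81606689 -0.15977462  0.74325106
  1.09989774] 7.9667
```

```bash
python3 - <<'E'
from h import *
p=readout.read_ee_pos(); Y=CY+np.pi
for a in (.4,.8,1.2):
    bot.line_to(p,rot=down(Y+a)); print(a,F(),np.round(readout.read_wrist_torque(),2),readout.read_gripper_width(),np.round(readout.read_joints(),2),readout.read_time())
E
```

```text
0.4 [-0.9 -4.2  1. ] [-0.57  0.35 -0.13] 0.013057574618276972 [-0.62  0.59  0.09  1.81 -0.07  0.74  1.43] 8.5167
0.8 [-0.7 -6.3  2.6] [-0.91  0.36  0.1 ] 0.013050279192066437 [-0.54  0.59 -0.01  1.81  0.01  0.75  1.76] 9.0667
1.2 [ 1.5 -6.6  2.3] [-1.08  0.14 -0.01] 0.013203331187766381 [-0.47  0.59 -0.11  1.8   0.09  0.76  2.09] 9.6167
```

```bash
cat >> h.py <<'E'
def best(p,yaw):
    now=np.array(readout.read_joints()); c=[]
    for y in (yaw,yaw+np.pi,yaw-np.pi):
        try: s=bot.ik(list(p),down(y))
        except Exception: s=None
        if s is not None: c.append((np.abs(np.array(s)-now).max(),y))
    return min(c)[1]
def hover(xy,yaw,z=.32):
    y=best([*xy,z],yaw); bot.reach([*xy,z],down(y)); return y
def snap(n):
    bot.sleep(.15); m=optics.camera_model("wrist"); im=optics.camera("wrist")
    np.savez(f"w{n}.npz",im=im,**m); cv2.imwrite(f"pics/w{n}.png",im[:,:,::-1]); return im,m
E
python3 - <<'E'
from h import *
eoat.grip(.05); p=readout.read_ee_pos(); bot.line_to([p[0],p[1],.32],max_speed=.3)
xy=cas(0,-.048); hover(xy,CY); eoat.grip(.03); snap(3); print(readout.read_time(),np.round(readout.read_joints(),2))
for y in (-.072,-.024): print(proj(0,[*cas(0,y),.038],load(3)[1]))
E
```

```text
11.9 [-0.39  0.39  0.18  1.87 -0.09  0.88  1.35]
[231.99899826 186.17740166]
[284.35707019 186.25986277]
```

View pics/w3.png

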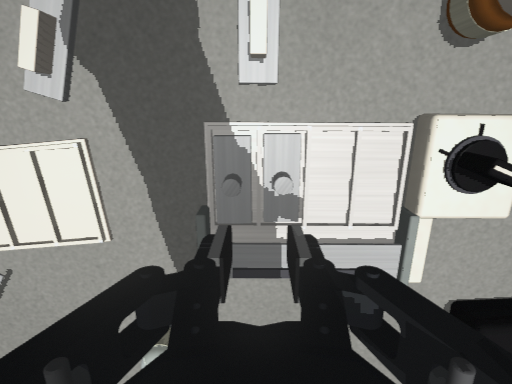

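The bar is drawn back clear, the knob is turned, and the blanks sit where predicted at (232,186) and (284,186). Moving the blanks now.

```bash
cat >> h.py <<'E'
def pick(xy,yaw,base,w=.03):
    """grasp bar/button of a plate whose underside is at height base"""
    eoat.grip(w); y=hover(xy,yaw)
    z=base+.010+.173+.003
    hit=bot.line_to([*xy,z],max_speed=.15,until_force=15)
    eoat.grip(0); w0=readout.read_gripper_width(); f=F()
    p=readout.read_ee_pos(); bot.line_to([p[0],p[1],.31],max_speed=.2)
    print("pick",hit,round(w0,4),round(readout.read_gripper_width(),4),f,F(),np.round(p,4),round(readout.read_time(),1)); return y
def place(xy,yaw,base=.006,w=.028):
    y=best([*xy,.31],yaw); bot.reach([*xy,.31],down(y)); w0=readout.read_gripper_width(); f0=F()
    z=base+.010+.173+.003
    bot.line_to([*xy,z+.02],max_speed=.2)
    hit=bot.line_to([*xy,z-.003],max_speed=.05,until_force=6)
    p=readout.read_ee_pos(); f=F(); eoat.grip(w); bot.sleep(.1)
    bot.line_to([*xy,.31],max_speed=.25)
    print("place",hit,round(w0,4),f0,f,np.round(p,4),"z-z0",round(p[2]-z,4),round(readout.read_time(),1))
E
python3 - <<'E'
from h import *
pick(cas(.001,-.024),CY,.006); place(tray(0,.048),TY); snap(4)
E
```

```text
pick False 0.0155 0.0159 [-1.5 -1.1  6.7] [-0.1  0.  -2.3] [0.5931 0.1074 0.1933] 14.4
place True 0.0157 [-0.9  0.5 -2.8] [-1.   0.3 -2.6] [ 0.5979 -0.1139  0.192 ] z-z0 0.0 17.3
```

View pics/w4.png

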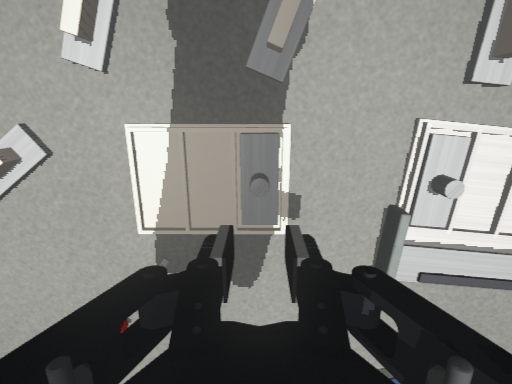

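The blank lies flat and centred in the tray compartment at (260,180). The second blank is next, then I'll look at the carrier nearest the tray.

```bash
python3 - <<'E'
from h import *
im,_=load(4)
for n,p in dict(barSh=(286,20),plateSh=(268,58),benchSh=(220,80),barL=(75,14),plateL=(95,40),bench=(350,100),trayL=(155,180)).items(): print(n,im[p[1]-2:p[1]+3,p[0]-2:p[0]+3].mean((0,1)).round(0))
pick(cas(.001,-.072),CY,.006); place(tray(0,0),TY)
for i,xy in enumerate([(.455,.089),(.4653,-.1015),(.4624,-.2555),(.6,-.363)]):
    hover(xy,0,.34); snap(10+i)
print(readout.read_time())
a=np.vstack([np.hstack([load(10+i)[0][90:290,130:390] for i in (0,1)]),np.hstack([load(10+i)[0][90:290,130:390] for i in (2,3)])])
cv2.imwrite("pics/four.png",cv2.resize(a[:,:,::-1],None,fx=1.5,fy=1.5))
E
```

```text
barSh [156. 151. 141.]
plateSh [124. 125. 126.]
benchSh [90. 90. 87.]
barL [243. 245. 236.]
plateL [202. 204. 204.]
bench [165. 165. 159.]
trayL [247. 247. 240.]
pick False 0.0158 0.0156 [-1.  -2.1  6.5] [-0.8 -0.2 -3.4] [0.5906 0.0595 0.1933] 20.5
place True 0.016 [ 0.2  0.7 -2.9] [ 0.1  0.2 -3.2] [ 0.5996 -0.1618  0.1919] z-z0 -0.0001 23.4
27.5417
```

View pics/four.png

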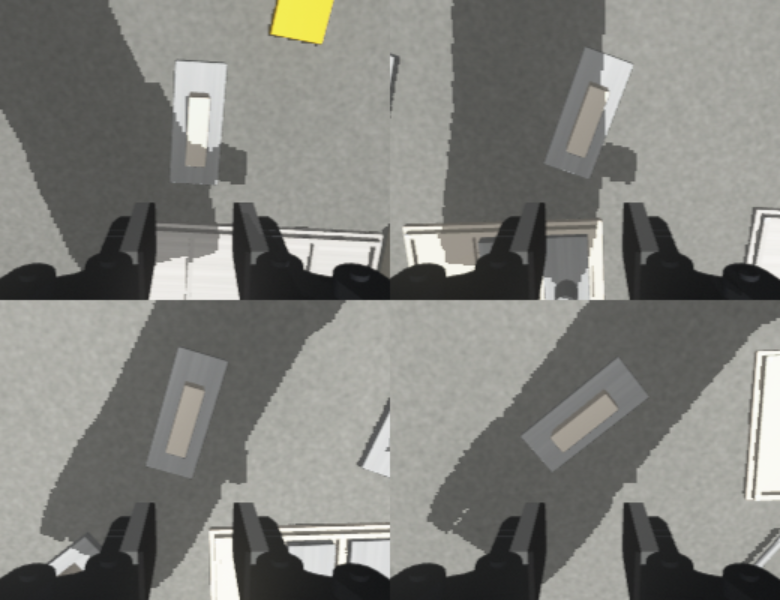

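All four carriers are visible and upright, with their bars partly in the arm's shadow. I'll segment each bar (bright, or warm-tinted in shadow) and check its size against 48 x 14 mm.

```bash
cat >> h.py <<'E'
def findbar(im,m,near):
    f=cv2.medianBlur(im,3).astype(float); r=(f[...,0]-f[...,2])/(f[...,0]+1)
    sat=f.max(2)-f.min(2)
    mk=(((f.min(2)>222)|((r>.065)&(f[...,0]>110)))&(sat<40)).astype(np.uint8)
    u=proj(0,[*near,.032],m); best_=None
    for c in cv2.findContours(cv2.morphologyEx(mk,cv2.MORPH_CLOSE,np.ones((3,3))),0,2)[0]:
        if cv2.contourArea(c)<250: continue
        P=np.array([ray(0,p,.032,m)[:2] for p in c[:,0].astype(float)])
        (cx,cy),(a,b),ang=cv2.minAreaRect((P*1000).astype(np.float32))
        if a<b: a,b,ang=b,a,ang+90
        d=np.hypot(cx/1000-near[0],cy/1000-near[1])
        if 38<a<60 and 9<b<21 and (best_ is None or d<best_[0]): best_=(d,np.array([cx,cy])/1000,np.radians((ang+90)%180-90),a,b)
    return best_
E
python3 - <<'E'
from h import *
for i,xy in enumerate([(.455,.089),(.4653,-.1015),(.4624,-.2555),(.6,-.363)]):
    im,m=load(10+i); print(findbar(im,m,xy))
E
```

```text
(np.float64(0.0027500657298557235), array([0.45279077, 0.09063773]), np.float64(-0.022629012940457792), 49.60451889038086, 14.683212280273438)
(np.float64(0.191901188071294), array([0.45349359, 0.09003766]), np.float64(0.03334488657071811), 50.04145431518555, 19.576473236083984)
(np.float64(0.009581616393461462), array([ 0.45378772, -0.25969952]), np.float64(-0.2813267501760464), 49.0034294128418, 14.027375221252441)
(np.float64(0.008510901257795078), array([ 0.59150385, -0.36249921]), np.float64(-0.8875383806852574), 47.96436309814453, 16.301876068115234)
```

```bash
cat >> h.py <<'E'
def look(near,tries=3,r=.08):
    for i in range(tries):
        hover(near,0,.34); b=findbar(*snap(20),near)
        if b and b[0]<r:
            if b[0]<.012: return b
            near=b[1]
        else: near=np.array(near)+[-.008,-.004]
    return b if b and b[0]<r else None
def move(near,slot):
    b=look(near)
    if b is None: print("not found"); return False
    print("bar",b[1].round(4),round(b[2],2),round(b[3]),round(b[4]))
    pick(b[1],b[2],0.); place(cas(0,-.072+.048*slot),CY)
    return True
E
python3 - <<'E'
from h import *
move((.4528,.0906),3)
c=findbar(*snap(21),cas(0,.072)); print(c,cas(0,.072))
move((.4538,-.2597),2)
c=findbar(*snap(22),cas(0,.024)); print(c,cas(0,.024))
E
```

```text
bar [0.4526 0.0908] -0.03 50 14
pick False 0.0125 0.0128 [-1.9 -0.8 10.8] [-0.3 -0.5 -2. ] [0.453  0.0908 0.187 ] 32.1
place True 0.0124 [-0.7 -0.7 -2.6] [ 1.   0.1 -1. ] [0.597  0.2035 0.1921] z-z0 0.0001 34.9
(np.float64(0.0010856357769856342), array([0.59762439, 0.20411249]), np.float64(-0.051438556980716976), 51.58515167236328, 13.881399154663086) [0.59680584 0.20339934]
bar [ 0.4531 -0.2595] -0.28 50 14
pick False 0.0124 0.0125 [-1.3  1.6  9.6] [ 0.2  0.3 -2.4] [ 0.4534 -0.2597  0.187 ] 39.7
place True 0.0127 [ 0.1 -0.6 -2.1] [-0.5 -0.4  3.9] [0.5944 0.1557 0.1922] z-z0 0.0002 43.4
(np.float64(0.0015275585813639833), array([0.59513934, 0.15672154]), np.float64(-0.058030146994772096), 51.67320251464844, 14.483354568481445) [0.59426861 0.15546645]
```

View pics/w22.png

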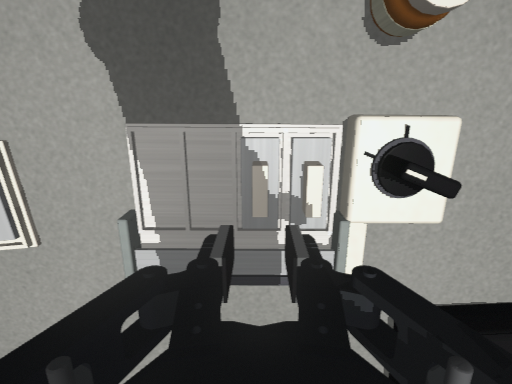

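Carriers lie flat in compartments 3 and 2, bars at (314,190) and (259,190). Now the other two.

```bash
python3 - <<'E'
from h import *
if move((.457,-.105),1):
    print(findbar(*snap(23),cas(0,-.024)),cas(0,-.024))
if move((.592,-.3625),0):
    print(findbar(*snap(24),cas(0,-.072)),cas(0,-.072))
E
```

```text
bar [ 0.4573 -0.0976] -0.31 48 16
pick False 0.0126 0.0129 [-2.3  0.1 11.5] [-1.1 -1.  -2.1] [ 0.4577 -0.0976  0.187 ] 47.7
place True 0.0125 [-0.6 -0.8 -2.3] [ 0.2 -0.2 -0. ] [0.592  0.1077 0.192 ] z-z0 -0.0 50.7
(np.float64(0.002138990838913857), array([0.5935033 , 0.10873173]), np.float64(-0.05806010755703549), 48.02513122558594, 14.352071762084961) [0.59173139 0.10753355]
bar [ 0.591  -0.3622] -0.89 49 17
pick False 0.0129 0.0129 [-0.3  0.7  6.5] [-0.1  0.6 -2.4] [ 0.5913 -0.3624  0.1873] 55.9
place True 0.0125 [-0.1  0.5 -2.2] [ 0.5  0.8 -0.9] [0.5893 0.0599 0.1924] z-z0 0.0004 59.5
(np.float64(0.0023651475790083722), array([0.59141162, 0.06042334]), np.float64(-0.05124960570137585), 47.072635650634766, 13.8787202835083) [0.58919416 0.05960066]
```

```bash
python3 - <<'E'
from h import *
bot.reach([.5,.05,.42],down(CY+np.pi)); 
s=optics.camera("scene")[80:300,130:380]; d=optics.camera("side")[120:340,170:370]
cv2.imwrite("pics/chk.png",cv2.resize(np.hstack([s,d])[:,:,::-1],None,fx=1.75,fy=1.75,interpolation=cv2.INTER_CUBIC))
E
```

```text
(no output)
```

View pics/chk.png

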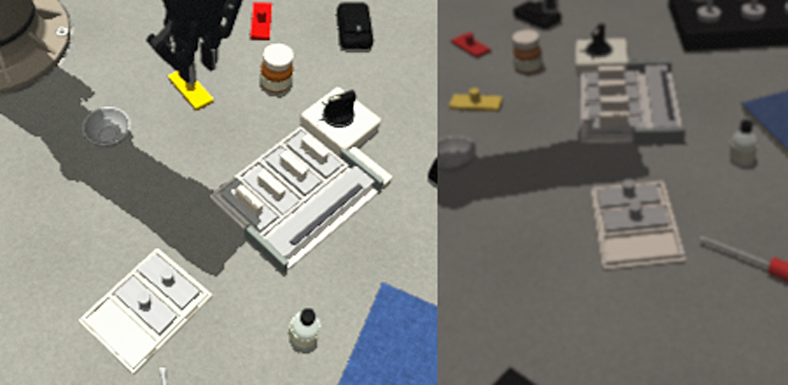

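View pics/w24.png

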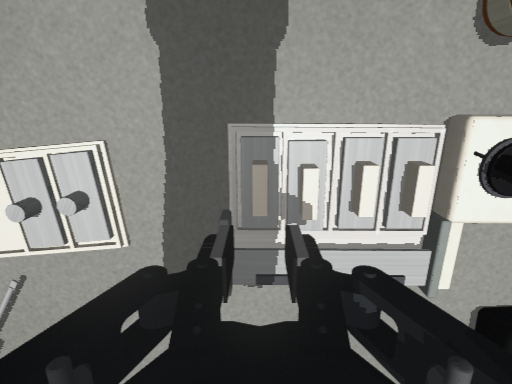

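All four carriers lie flat in their own compartments (w24 bars at (260,190), (310,190), (368,190) and (424,190)), and both blanks are in the tray. Now I'll turn the knob back.

```bash
python3 - <<'E'
from h import *
k=np.array([.581,.2825]); Y=CY+np.pi
eoat.grip(.05); bot.reach([*k,.32],down(Y+1.2)); print(np.round(readout.read_joints(),2))
print(bot.line_to([*k,.216],max_speed=.12,until_force=20)); eoat.grip(0); print(readout.read_gripper_width(),F())
p=readout.read_ee_pos()
for a in (.8,.4,0):
    bot.line_to(p,rot=down(Y+a)); print(a,F(),np.round(readout.read_wrist_torque(),2),round(readout.read_gripper_width(),4))
bot.sleep(.3); eoat.grip(.05); bot.line_to([*k,.33],max_speed=.25)
bot.reach([.5,.05,.42],down(Y)); print(readout.read_time())
s=optics.camera("scene")[80:300,130:380]; d=optics.camera("side")[120:340,170:370]
cv2.imwrite("pics/fin.png",cv2.resize(np.hstack([s,d])[:,:,::-1],None,fx=1.75,fy=1.75,interpolation=cv2.INTER_CUBIC))
E
```

```text
[-0.93  0.51  0.52  1.77 -0.3   0.94  2.43]
False
0.013034241062795753 [ 5.2 -2.1  6.8]
0.8 [ 6.1 -0.2 -2.3] [ 0.02 -0.87  0.12] 0.0136
0.4 [ 5.5 -0.8 -2.3] [-0.03 -1.01 -0.09] 0.0132
0 [ 5.6 -1.6 -2.3] [-0.16 -1.11 -0.27] 0.0131
67.3
```

View pics/fin.png

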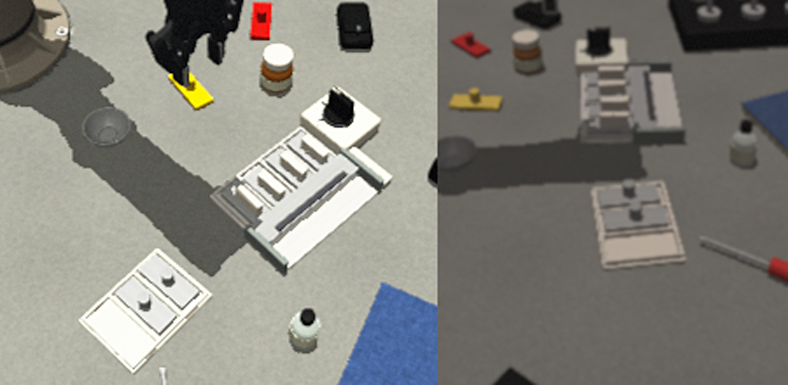

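The bar covers the plate ends again, the knob is back in its starting direction, and the jar and bottle are standing. Handing in.

```bash
python3 -c "
from bench import bot
print(bot.hand_in())"
```

```text
the job is handed in; nothing more can be done
None
```

The job is handed in at about 67 s: both blanks are in the tray, all four carriers lie flat in the cassette, the knob is turned back home with the bar over the plates, and the jar and bottle are still standing; no verdict was returned.

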